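# Clear the thermal cycler's lid fault: shut the lid, hold the recessed reset

### The arm

A 6-joint arm with a two-finger parallel gripper is mounted at the origin on the work surface. World frame = base frame: x ahead of the robot, y to its left, z up, the work surface at z = 0. Lengths are in m, angles in rad, forces in N, time in s.
With the tool pointing down it reaches from about 0.275 to 0.725 m from the base axis. Payload 5.6 kg.
Tool frame: the origin (TCP) lies midway between the tips of the shut fingers; the grasp point (between the pads) lies 19 mm behind it; z points along the fingers, x is the direction in which the jaws open and shut, and the axes are right-handed (so a half turn about z gives the same grasp; the last joint's range is limited). The gripper opens to 85 mm and grips with 20 to 120 N. Pads are 22 mm wide; open, the fingers measure 114 mm over their backs; the gripper's body (76 mm by 85 mm) begins 54 mm behind the grasp point. The pads swing forward as they close: fully open they stand 13 mm farther back than shut.
Start: joints at [1.463, 0.255, 0.108, 0, -1.424, -0.285], TCP at [0.211, 0.508, 0.231] pointing down, gripper open.
Joint ranges: [-2.95, 2.95], [-1.21, 1.97], [-1.09, 1.5], [-2.87, 1.71], [-2.94, -0.07], [-3.05, 3.05]. Speed limits (rad/s): [2.57, 2.57, 3.14, 3.14, 3.14, 3.14].

### API

Orientations are given as a 3x3 rotation matrix whose columns are the frame's x, y, z axes.
In Python, from rig import arm, viewer, job_done gives the robot as it stands.
- The arm moves only by the tool play_rows, never from a script. Its argument "motion" is a list of rows, each a list of 3 entries, a list of its own where there are three numbers: the shift along the tool's x, y, z in cm, then the turn, a rotation vector about the tool's x, y, z in rad, then the closure in counts, from 0 (fully open) to 255 (shut). A call has 1 to 5 rows; each row is the pose to reach, as a shift and turn from the pose measured when the call began, along the tool's axes at that moment; what a row does not reach only later rows make up. A row lasts 1/10 s, in which the tool goes at most 50 mm and 8.59 degrees, less where a joint would pass 70% of its speed; a pose out of reach is approached as far as the arm can. A call with a gripper value outside its range is refused whole. The fingers move at their own pace and stop on an object; "newtons" is the grip in N (left out, the last holds). Time passes only in rows, so rows that repeat a pose let the fingers close. It gives the time, the measured TCP pose, the force and the opening at its end, in the units of the state.
- arm.sense(): the state, without advancing time (a new reading comes with each control period).
- viewer.read_camera(name): name is "scene" or "top" or "wrist"; returns a dict with "pixels" (420x560x3 uint8, blue, green, red), "range_z" (420x560 float32, m along the optical axis (not along the pixel's ray), 0 where there is no reading), "fx", "fy", "cx", "cy" (pixels), "rvec" (rotation vector, rad) and "tvec" (3), from world to camera coordinates, as OpenCV has them; the wrist camera has in their place "hand_eye" (4x4, takes a point from camera to tool coordinates, whose origin is the TCP and whose axes are the tool frame's). Camera axes: x right, y down, z forward; pixel columns grow to the right and rows downward; lengths in m; the calibration is good to about 2 mm. A picture is of the moment at which its call begins: read the wrist's pose just before it.
- job_done(): hands the job in, once; it reports no verdict.
The state is a dict: "t": time; "joint_pos": joint angles; "qvel": joint speeds; "effort": joint torques, N m; "tcp_pos": TCP position; "ee_rot": TCP orientation; "wrist_force": force on the tool from outside, world axes, zero at the start; "moment": the same for the moment, N m; "finger_gap": finger opening in m.
Only numpy, scipy, OpenCV 4.12 (cv2) and the standard library are available. Lean on these libraries where they do the work, as an engineer would, in place of code of your own. Each camera call takes 0.05 s, during which the arm holds its last target.

### The job

The small thermal cycler has stopped on a lid-open fault, which clears only with the lid shut: gently lower its lid fully closed without slamming it. Then take the orange-handled blunt probe out of the foam tube rack, reach its steel tip through the small hole in the cycler's front deck and push the recessed red reset button fully down. Finish while still gripping the probe and holding the button down; leave the tubes in the rack and the tip box as they are.

Things in the scene. Friction and masses are not known exactly. Their poses are not given: they have to be found in the camera images.
- cycler: Small thermal cycler, warm grey, 270 deep (x) x 180 wide (y), fixed to the bench. Origin: centre of its underside; z up; its front (display, control deck) faces its own -x, the lid hinge is at the back (+x). The flat deck is 85 high, from x = -105 to -50 over the whole width. Shut lid: top 130 high, from x = -50 to 105; a hump behind it is 115 high. The grey keys need no touching.
- reset_mouth (a point): Centre of the mouth of the reset hole, level with the deck (85 above the bench), at (-77.5, -55, 85) in the cycler's frame. The hole is vertical, round, 12 in diameter, with a dark ring round its slightly bevelled rim; the red button face (9.6 in diameter) lies 15 below the mouth. Axes as the cycler's.
- reset (a joint): Travel of the red reset button, m: 0 up, 0.005 fully down (against a stop). Spring return: about 2 N to start, 5 N fully down. It must be held: it comes up when let go.
- lid (a joint): Lid angle, rad: 0 shut (on its stop), grows as the lid opens upward and backward; starts between 0.75 and 1.15. The hinge is stiff (0.4 N m friction): the lid stays at any angle and must be pushed shut; 2 to 4 N at its free edge is enough.
- lid_hinge (a point): Middle of the lid's hinge axis (along the cycler's y), at (105, 0, 100) in the cycler's frame; axes as the cycler's, fixed. The lid is a slab 170 wide, 155 long from hinge to free edge; shut, it runs from the hinge to the cycler's -x, outer (top) face 30 above the axis, underside 10 below. Opening turns it about the hinge: its free edge rises, its outer face leans back to +x.
- lid_edge (a point): Middle of the free edge of the lid's outer (top) face, (-155, 0, 30) from the hinge in the lid's frame; moves with the lid. Pushing on the outer face near this edge shuts the lid. A black finger tab, 60 wide and 10 thick, sticks out 17 beyond the free edge, its middle 26 below the outer face.
- rack: White foam tube rack, 110 (x) x 200 (y) x 60 high, fixed to the bench. Origin: centre of its underside. Front row: three small wells 18.5 wide at x = -28, y = -65, 0, 65; back row: three large wells 32 wide at x = 26, same y. Wells are 53 deep.
- probe: Blunt probe, 170 long, 35 to 70 g, standing upright, tip down, in one of the rack's small wells, its flange on the rack's top. Origin at the steel tip, z up the handle. From the tip: steel shaft 5 in diameter to 40; black neck 16 in diameter to 50; black flange 26 in diameter to 54; orange round handle 16 in diameter to 170. In the rack the tip is 10 and the top 180 above the bench.
- probe_tip (a point): The end of the probe's steel tip (same as its origin).
- probe_top (a point): Centre of the flat upper end of the handle, 170 from the tip. The tubes stand lower than 130 above the bench, so the upper 40 of the handle stands clear of them and can be gripped from above in any direction.
- tube_a: Capped 15 ml tube, 17 in diameter (blue cap 21), 120 tall, in a small well of the rack; origin at its lower end, z up. Loose; leave it.
- tube_b: A second tube, same as tube_a, in another small well. Leave it.
- tube_foil: Capped 50 ml tube wrapped in foil, 29 in diameter (blue cap 34), 115 tall, in a large well; origin at its lower end. Leave it.
- tip_box: Closed pipette tip box, dark red with pale cover, 85 x 120 x 59, standing loose on the bench beyond the work; origin: centre of its underside. Leave it.
Mind the look-alikes: they are no part of the job. What is shaped like the probe but yellow is not meant.

How it is judged:
On the way, in this order (a step that is already met when the one before it is completed fails the run):
1. the lid is shut (within 0.04 rad) (value of joint lid below 0.04 rad), for 0.2 s.
2. the gripped probe, its tip in the reset hole, holds the button down (value of joint reset above 0.004 m and horizontal distance between probe_tip and reset_mouth below 0.006 m and z of probe_tip in the frame of reset_mouth below -0.015 m and contact force between the fingers and probe above 1 N), for 0.5 s.
At the end, for the whole second after the job is handed in: The lid is shut (within 0.04 rad); the reset button is down by more than 4 of its 5 mm, pressed by the probe, whose tip is in the reset hole at least 15 mm below the mouth and within 6 mm of its axis; the fingers still grip the probe (over 1 N); tubes and tip box within 25 mm of where they stood (all of step 2 and value of joint lid below 0.04 rad and distance of each of tube_a, tube_b, tube_foil, tip_box from where it was at the start of the episode below 0.025 m); the arm keeps its last pose, push and grip.
It fails at once if the lid is slammed (closing faster than 3 rad/s) (velocity of joint lid below -3 rad/s).
It fails at once if a tube or the tip box is moved by more than 25 mm or tipped (distance of any of tube_a, tube_b, tube_foil, tip_box from where it was at the start of the episode above 0.025 m or angle between any of tube_a, tube_b, tube_foil, tip_box's own z axis and vertical above 0.35 rad).
It also fails if it takes over 64 s, if anything falls off the work surface, if the arm or the gripper's body presses on something with over 40 N, if the wrist force passes 120 N, or if a joint passes its speed limit or range.

## Working session

There is one attempt and no reset: what is moved stays moved. The work goes in short steps, Python scripts to look and compute and a tool call to move; the robot and the scene stay as the last step left them, time stands still between calls to the robot, and variables do not carry over. Pictures are saved under pics/ and viewed, and the job is handed in when it is done.

Besides the shell and the picture viewer there is one more tool, called after ">>>" as name([rows], argument=value, ...), one row to a line, values as JSON. play_rows: Moves the arm, as the interface text tells. Its arguments: {"type":"object","properties":{"motion":{"type":"array"},"newtons":{"type":"number"}},"required":["motion"]}

```bash
mkdir -p pics; ls; python3 - <<'E'
from rig import arm, viewer
import cv2,numpy as np
s=arm.sense();print(s)
for n in ["scene","top","wrist"]:
    d=viewer.read_camera(n);cv2.imwrite(f"pics/{n}0.png",d["pixels"]);np.savez(f"{n}0.npz",**d)
    print(n,{k:v for k,v in d.items() if k not in("pixels","range_z")}, (d["range_z"]>0).mean())
E
```

```text
pics
{'t': 0.0, 'joint_pos': array([ 1.46257742e+00,  2.55732261e-01,  1.07052661e-01, -4.65625205e-04,
       -1.42391893e+00, -2.84608115e-01]), 'qvel': array([-4.54741101e-04,  1.07546215e-03,  5.56631105e-06, -9.11276716e-04,
       -1.44869730e-03, -1.66317302e-04]), 'effort': array([-2.19022882e-04, -3.86624765e+01,  2.37929499e+01,  5.36469921e+00,
       -6.16252582e-03, -6.60674928e-06]), 'tcp_pos': array([0.21029728, 0.50768425, 0.23042401]), 'ee_rot': array([[-3.82864360e-01, -9.23804339e-01, -6.52567919e-04],
       [-9.23802699e-01,  3.82864911e-01, -1.74189899e-03],
       [ 1.85901920e-03, -6.40670363e-05, -9.99998270e-01]]), 'wrist_force': array([ 0.4260594 , -0.25605901,  0.0307261 ]), 'moment': array([-0.01612093, -0.02141934,  0.00099191]), 'finger_gap': 0.08535349771355698}
scene {'fx': 386.5298615141872, 'fy': 386.5298615141872, 'cx': 286.5934925785369, 'cy': 211.1449046296226, 'rvec': array([ 0.49949102,  2.92390049, -0.74615501]), 'tvec': array([ 0.58814245, -0.12719817,  1.04514492])} 0.9960544217687075
top {'fx': 386.05487019962436, 'fy': 386.05487019962436, 'cx': 281.70170820089925, 'cy': 208.93765757510732, 'rvec': array([ 2.12794592, -2.1506949 ,  0.21060035]), 'tvec': array([-0.00746203,  0.63053485,  0.7253243 ])} 0.9960586734693877
wrist {'fx': 293.8875125850631, 'fy': 293.8875125850631, 'cx': 277.5450622766044, 'cy': 207.56155254721565, 'hand_eye': array([[ 9.99999014e-01, -9.95863559e-04, -9.90445003e-04,
         3.51509653e-05],
       [ 1.23968090e-03,  9.57296464e-01,  2.89105419e-01,
        -7.34579468e-02],
       [ 6.60239948e-04, -2.89106361e-01,  9.57296754e-01,
        -1.42132015e-01],
       [ 0.00000000e+00,  0.00000000e+00,  0.00000000e+00,
         1.00000000e+00]])} 0.9959651360544217
```

View pics/scene0.png

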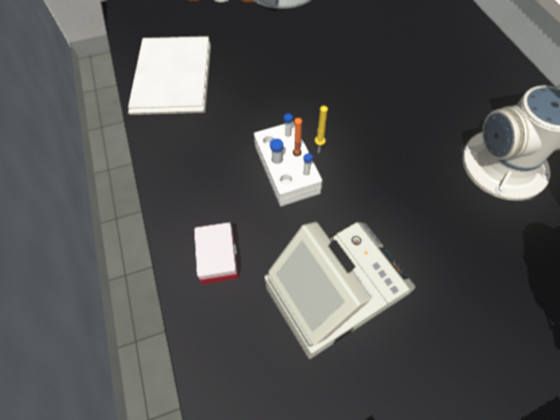

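View pics/top0.png

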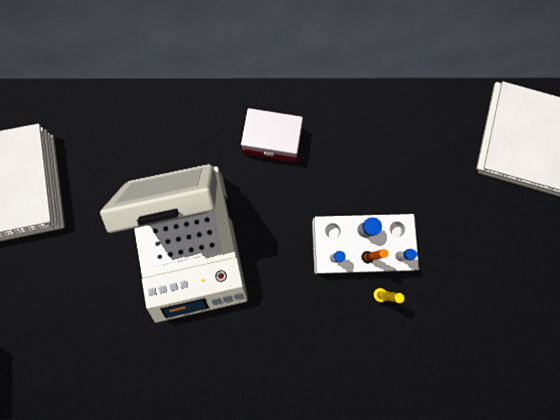

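View pics/wrist0.png

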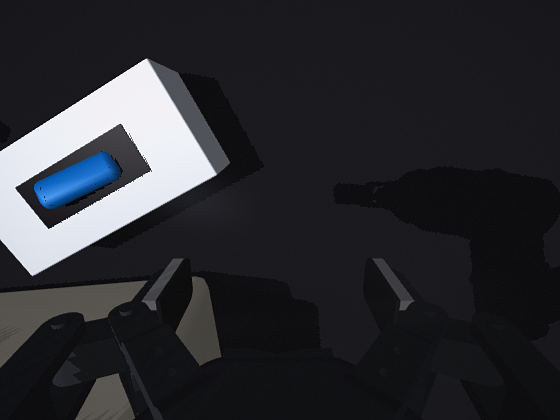

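The scene view (560x420) shows the cycler near (335,285) with its lid open, and the rack near (288,163). The orange probe is at (297,137), between the two blue-capped tubes. A yellow look-alike stands outside the rack at (321,125). The top view shows the reset ring near (221,276) and the orange handle around (375,256).

```bash
cat > h.py <<'E'
import numpy as np,cv2
def load(n): return dict(np.load(n+".npz"))
def cam(d,s=None):
    if "hand_eye" in d:
        T=np.eye(4);T[:3,:3]=s["ee_rot"];T[:3,3]=s["tcp_pos"];T=T@d["hand_eye"];return T[:3,:3],T[:3,3]
    R=cv2.Rodrigues(np.asarray(d["rvec"]))[0];return R.T,-R.T@np.asarray(d["tvec"]).ravel()
def ray(d,u,v,s=None):
    R,c=cam(d,s);return c,R@np.array([(u-d["cx"])/d["fx"],(v-d["cy"])/d["fy"],1])
def onz(d,u,v,z,s=None):
    c,r=ray(d,u,v,s);return c+r*(z-c[2])/r[2]
def cloud(d,s=None):
    R,c=cam(d,s);h,w=d["range_z"].shape;u,v=np.meshgrid(np.arange(w),np.arange(h))
    z=d["range_z"];P=np.stack([(u-d["cx"])/d["fx"]*z,(v-d["cy"])/d["fy"]*z,z],-1);return P@R.T+c
def proj(d,p,s=None):
    R,c=cam(d,s);q=R.T@(np.asarray(p)-c);return d["cx"]+d["fx"]*q[0]/q[2],d["cy"]+d["fy"]*q[1]/q[2]
E
python3 - <<'E'
from h import *
np.set_printoptions(precision=4,suppress=True)
for n in("scene0","top0"):
    d=load(n);R,c=cam(d);print(n,"cam",c,"fwd",R[:,2],"right",R[:,0]); P=cloud(d)
    im=d["pixels"].astype(int);b,g,r=im[...,0],im[...,1],im[...,2]
    hsv=cv2.cvtColor(d["pixels"],cv2.COLOR_BGR2HSV)
    ms={"orange":cv2.inRange(hsv,(4,150,90),(14,255,255)),"yellow":cv2.inRange(hsv,(20,150,80),(34,255,255)),"blue":cv2.inRange(hsv,(105,150,60),(125,255,255)),"red":cv2.inRange(hsv,(0,150,60),(3,255,255))}
    for k,m in ms.items():
        N,l,st,ce=cv2.connectedComponentsWithStats(m)
        for i in range(1,N):
            if st[i,4]>8:
                q=P[l==i];q=q[q[:,2]>0.01]; 
                print(k,ce[i],st[i],np.median(q,0) if len(q) else None,"zmax",q[:,2].max() if len(q) else None)
d=load("top0");P=cloud(d)
for uv in [(221,276),(221,268),(195,310),(135,225),(160,320),(245,298),(157,215),(101,207),(212,166),(223,213),(314,273),(419,270),(414,214),(314,217),(300,240),(384,253),(368,257)]:
    print(uv,P[uv[1],uv[0]])
E
```

```text
scene0 cam [0.7578 0.3826 0.8566] fwd [-0.1587 -0.4521 -0.8777] right [-0.9433  0.3319 -0.0004]
orange [247.7059   0.4706] [243   0  10   2  17] [ 0.457  -0.9079  0.0103] zmax 0.010263107376474623
orange [297.6154 133.1978] [294 117   8  37 182] [ 0.5347 -0.1736  0.143 ] zmax 0.1817868697857058
yellow [321.4343 125.6869] [315 105  13  41 297] [ 0.4624 -0.1984  0.1121] zmax 0.8566378682367342
blue [287.7273 117.1818] [284 113   9   9  66] [ 0.5353 -0.2426  0.1259] zmax 0.12854834241161117
blue [276.2455 144.9364] [271 140  12  11 110] [ 0.5882 -0.175   0.1212] zmax 0.12462946084595838
blue [307.7391 157.3478] [304 154   8   8  46] [ 0.5322 -0.1115  0.126 ] zmax 0.12859665793410924
top0 cam [0.4945 0.003  0.8242] fwd [ 0.1741 -0.022  -0.9845] right [-0.0124 -0.9997  0.0202]
orange [386.2222 252.2222] [384 249   4   8   9] [ 0.5338 -0.1866  0.1789] zmax 0.18323073003113854
orange [375.3146 254.6854] [369 250  16   9  89] [ 0.531  -0.1737  0.1511] zmax 0.18124464222758807
orange [365. 256.] [364 253   3   7  16] [ 0.5329 -0.1734  0.0757] zmax 0.09019815125823516
yellow [387.6492 295.7508
[... 362 characters left out ...]
5691
red [221.2857 275.5   ] [220 274   4   4  14] [0.4991 0.1043 0.0693] zmax 0.07207569351136167
(221, 276) [0.4982 0.1042 0.0706]
(221, 268) [0.513  0.1025 0.0851]
(195, 310) [0.4348 0.1541 0.0609]
(135, 225) [0.5765 0.2162 0.2295]
(160, 320) [0.4161 0.2231 0.0494]
(245, 298) [0.4557 0.0591 0.0575]
(157, 215) [0.5883 0.1767 0.251 ]
(101, 207) [ 0.648   0.3734 -0.0008]
(212, 166) [0.7019 0.1173 0.1213]
(223, 213) [0.6184 0.1004 0.0838]
(314, 273) [ 0.5023 -0.0816  0.0026]
(419, 270) [ 0.5059 -0.3061 -0.0017]
(414, 214) [ 0.6264 -0.3033  0.0006]
(314, 217) [ 0.6135 -0.0793  0.0541]
(300, 240) [ 0.5724 -0.0537  0.0003]
(384, 253) [ 0.5322 -0.1817  0.1788]
(368, 257) [ 0.5297 -0.1733  0.1014]
```

```bash
python3 - <<'E'
from h import *
d=load("top0");a=d["pixels"]
cv2.imwrite("pics/topc.png",cv2.resize(a[150:330,95:255],None,fx=4,fy=3.3,interpolation=cv2.INTER_CUBIC)[:600])
cv2.imwrite("pics/topr.png",cv2.resize(a[205:315,300:430],None,fx=5,fy=5,interpolation=cv2.INTER_CUBIC))
E
```

```text
(no output)
```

View pics/topc.png

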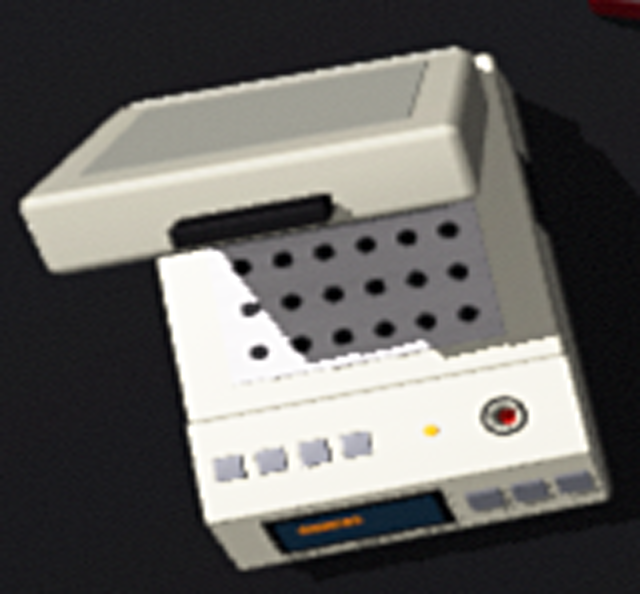

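View pics/topr.png

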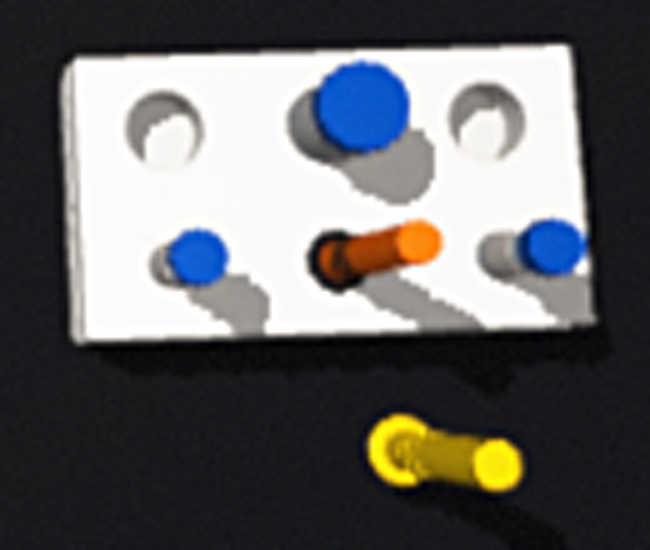

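```bash
python3 - <<'E'
from h import *
np.set_printoptions(precision=4,suppress=True)
d=load("top0");P=cloud(d)
hole=onz(d,220.8,275.3,0.085);print("hole",hole)
print("probe top",onz(d,383.2,253,0.18),"flange",onz(d,367.3,257,.064))
s=load("scene0");h=s["pixels"]
# front-edge fit: for each column find lowest deck pixel with z in range
m=(np.abs(P[...,2]-.085)<.004)&(P[...,0]<.56)&(P[...,0]>.4)&(P[...,1]>.03)&(P[...,1]<.3)
m=cv2.morphologyEx(m.astype(np.uint8),cv2.MORPH_OPEN,np.ones((3,3)))
pts=P[m>0];print(len(pts))
E=[]
for u in range(158,240):
    c=np.where(m[:,u])[0]
    if len(c)>5: E.append(P[c.max(),u])
E=np.array(E)
vx,vy,x0,y0=cv2.fitLine(E[:,:2].astype(np.float32),cv2.DIST_HUBER,0,.001,.001).ravel()
yaw=np.arctan2(vy,vx);print("front edge dir",vx,vy,x0,y0,"yaw",(np.arctan2(-vx*np.sign(vy),vy*np.sign(vy))))
yaw=np.arctan2(-vx*np.sign(vy),abs(vy))
# right side edge (min y)
E2=[]
for v in range(262,300):
    c=np.where(m[v])[0]
    if len(c)>20:E2.append(P[v,c.max()])
E2=np.array(E2);l=cv2.fitLine(E2[:,:2].astype(np.float32),cv2.DIST_HUBER,0,.001,.001).ravel();print("side",l,np.arctan2(l[1]*np.sign(l[0]),abs(l[0])))
for y in (yaw,np.arctan2(l[1]*np.sign(l[0]),abs(l[0]))):
    R=np.array([[np.cos(y),-np.sin(y)],[np.sin(y),np.cos(y)]])
    o=hole[:2]-R@[-.0775,-.055];print("yaw",y,"origin",o,"front edge x (-.105)",np.median((E[:,:2]-o)@R[:,0]),"side y(-.09)",np.median((E2[:,:2]-o)@R[:,1]))
    # lid points in cycler frame
    for n in("top0","scene0"):
        dd=load(n);Q=cloud(dd).reshape(-1,3);q=np.c_[(Q[:,:2]-o)@R,Q[:,2]]
        k=(q[:,2]>.145)&(np.abs(q[:,1])<.1)&(q[:,0]>-.2)&(q[:,0]<.16)&(q[:,2]<.3);q=q[k]
        # outer face: plane facing +x/up ; radius
        xz=q[:,[0,2]]-[.105,.1]
        for a in np.arange(.7,1.2,.03):
            pass
        # lid frame angle: rotate so that outer face at z=.03
        best=max(np.arange(.7,1.2,.005),key=lambda a:(np.abs((xz[:,0]*np.sin(a)+xz[:,1]*np.cos(a))-.03)<.002).sum())
        print(n,len(q),"lid angle",best,q[:,2].max(),q.min(0),q.max(0))
E
```

```text
hole [0.4994 0.1027 0.085 ]
probe top [ 0.5322 -0.18    0.18  ] flange [ 0.5315 -0.1811  0.064 ]
4948
front edge dir 0.20557338 -0.9786417 0.46113232 0.14362977 yaw 0.20704958
side [ 0.5258 -0.8506  0.4889  0.0832] -1.0171423
yaw 0.20704958 origin [0.564  0.1724] front edge x (-.105) -0.1065648818465509 side y(-.09) -0.0881542609595583
top0 4727 lid angle 1.0300000000000002 0.2541542638856086 [ 0.0167 -0.0842  0.1452] [0.1147 0.0866 0.2542]
scene0 6179 lid angle 1.0350000000000001 0.25379941462984845 [ 0.0163 -0.0823  0.145 ] [0.1158 0.0871 0.2538]
yaw -1.0171423 origin [0.587  0.0657] front edge x (-.105) -0.13286903203399325 side y(-.09) -0.07368851739986129
top0 3293 lid angle 0.7 0.2541542638856086 [-0.1736  0.0285  0.1472] [0.0083 0.1    0.2542]
scene0 2662 lid angle 0.7 0.25379941462984845 [-0.1753  0.0289  0.1731] [0.0045 0.1    0.2538]
```

```bash
cat >> h.py <<'E'
YAW=0.207;O=np.array([.564,.1724])
CX=np.array([np.cos(YAW),np.sin(YAW)]);CY=np.array([-np.sin(YAW),np.cos(YAW)])
def cw(x,y,z): return np.r_[O+x*CX+y*CY,z]
def rows(s,pts):
    for p in pts: print("world",np.round(p,4),"-> cm",np.round(s["ee_rot"].T@(np.asarray(p)-s["tcp_pos"])*100,1))
E
python3 - <<'E'
from h import *
from rig import arm
s=arm.sense()
rows(s,[[.21,.508,.31],cw(.1,0,.31),cw(.1,0,.24)])
E
```

```text
world [0.21  0.508 0.31 ] -> cm [ 0.   0.  -7.9]
world [0.6619 0.193  0.31  ] -> cm [ 11.8 -53.8  -7.9]
world [0.6619 0.193  0.24  ] -> cm [ 11.8 -53.8  -0.9]
```

>>> play_rows([
  [[0,0,-4],[0,0,0],255],
  [[0.5,-2.5,-8],[0,0,0],255],
  [[1.5,-7,-8],[0,0,0],255],
  [[2.5,-11.5,-8],[0,0,0],255],
  [[3.5,-16,-8],[0,0,0],255],
])

```text
t: 0.65
tcp_pos: [0.3457, 0.4133, 0.3107]
ee_rot: [[-0.382, -0.924, -0.001], [-0.924, 0.382, -0.001], [0.001, 0.0, -1.0]]
wrist_force: [0.2, 1.2, -0.1]
finger_gap: 0.0121
```

>>> play_rows([
  [[1,-4.6,0],[0,0,0],255],
  [[2,-9.2,0],[0,0,0],255],
  [[3,-13.8,0],[0,0,0],255],
  [[4,-18.4,0],[0,0,0],255],
  [[5,-23,0],[0,0,0],255],
])

```text
t: 1.15
tcp_pos: [0.5404, 0.2779, 0.3104]
ee_rot: [[-0.382, -0.924, -0.001], [-0.924, 0.382, -0.001], [0.002, 0.001, -1.0]]
wrist_force: [0.8, 0.8, -0.1]
finger_gap: 0.0
```

```bash
python3 - <<'E'
from h import *
from rig import arm
s=arm.sense();print(s["t"],s["tcp_pos"],s["ee_rot"],s["joint_pos"],s["finger_gap"])
rows(s,[cw(.1,0,.31),cw(.1,0,.24)])
E
```

```text
1.15 [0.54040108 0.27786489 0.31041383] [[-3.81816473e-01 -9.24237344e-01 -1.23016894e-03]
 [-9.24236637e-01  3.81817923e-01 -1.30835631e-03]
 [ 1.67893231e-03  6.37415213e-04 -9.99998387e-01]] [ 7.31931561e-01  3.72437504e-01  4.70617777e-01  1.51893475e-04
 -1.67076609e+00  4.47117799e-01] 2.1039980270125533e-05
world [0.6619 0.193  0.31  ] -> cm [  3.2 -14.5   0. ]
world [0.6619 0.193  0.24  ] -> cm [  3.2 -14.5   7. ]
```

>>> play_rows([
  [[1.0,-4.6,0],[0,0,0],255],
  [[2,-9.2,0],[0,0,0],255],
  [[3.2,-14.5,0],[0,0,0],255],
  [[3.2,-14.5,3.5],[0,0,0],255],
  [[3.2,-14.5,7],[0,0,0],255],
])

```text
t: 1.65
tcp_pos: [0.6643, 0.1916, 0.2386]
ee_rot: [[-0.385, -0.923, -0.0], [-0.923, 0.385, -0.001], [0.001, -0.0, -1.0]]
wrist_force: [0.1, 1.3, -1.1]
finger_gap: 0.0003
```

```bash
python3 - <<'E'
from h import *
from rig import arm,viewer
s=arm.sense();print(s["t"],s["tcp_pos"],s["wrist_force"])
d=viewer.read_camera("scene");cv2.imwrite("pics/scene1.png",d["pixels"])
def q(a,r=.14): return cw(.105-r*np.cos(a)+.03*np.sin(a)+.011,0,.1+r*np.sin(a)+.03*np.cos(a))
rows(s,[q(a) for a in [1.05,.95,.85,.75,.65,.55,.45,.35,.25,.15,.05,0]])
E
```

```text
1.65 [0.66433681 0.19160984 0.23856513] [ 0.11287702  1.2677702  -1.09914532]
world [0.6348 0.1873 0.2364] -> cm [1.5 2.6 0.2]
world [0.6217 0.1845 0.2313] -> cm [2.3 3.7 0.7]
world [0.6092 0.1819 0.225 ] -> cm [3.  4.7 1.4]
world [0.5973 0.1794 0.2174] -> cm [3.7 5.7 2.1]
world [0.5862 0.1771 0.2086] -> cm [4.3 6.7 3. ]
world [0.5761 0.1749 0.1988] -> cm [4.9 7.5 4. ]
world [0.5669 0.173  0.1879] -> cm [5.5 8.3 5.1]
world [0.5589 0.1713 0.1762] -> cm [5.9 9.  6.2]
world [0.552  0.1699 0.1637] -> cm [6.3 9.5 7.5]
world [0.5464 0.1687 0.1506] -> cm [ 6.6 10.   8.8]
world [0.5422 0.1678 0.137 ] -> cm [ 6.9 10.4 10.2]
world [0.5405 0.1675 0.13  ] -> cm [ 7.  10.5 10.9]
```

View pics/scene1.png

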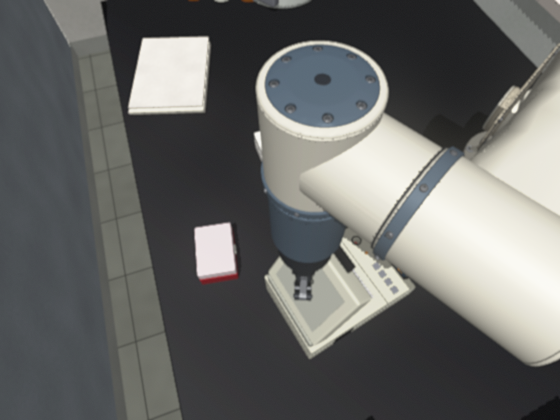

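The fingers, at (303,290), are over the lid's outer face with the lid still open. I'll push along the arc.

>>> play_rows([
  [[0.8,1.3,0.1],[0,0,0],255],
  [[1.5,2.5,0.2],[0,0,0],255],
  [[1.9,3.2,0.5],[0,0,0],255],
  [[2.3,3.7,0.7],[0,0,0],255],
  [[3.0,4.7,1.4],[0,0,0],255],
])

```text
t: 2.2
tcp_pos: [0.6052, 0.1824, 0.2179]
ee_rot: [[-0.383, -0.924, -0.012], [-0.924, 0.383, -0.003], [0.008, 0.01, -1.0]]
wrist_force: [1.9, 2.3, 1.8]
finger_gap: 0.0005
```

```bash
python3 - <<'E'
from h import *
from rig import arm,viewer
s=arm.sense();print(s["t"],s["tcp_pos"],s["wrist_force"])
d=viewer.read_camera("top");cv2.imwrite("pics/top2.png",d["pixels"])
def q(a,r=.14): return cw(.105-r*np.cos(a)+.03*np.sin(a)+.011,0,.1+r*np.sin(a)+.03*np.cos(a))
rows(s,[q(a) for a in [.75,.65,.55,.45,.35,.25,.15,.05,0]])
E
```

```text
2.2 [0.6052401  0.18237957 0.21794195] [1.90846055 2.32046632 1.80535422]
world [0.5973 0.1794 0.2174] -> cm [0.6 0.6 0.1]
world [0.5862 0.1771 0.2086] -> cm [1.2 1.5 1. ]
world [0.5761 0.1749 0.1988] -> cm [1.8 2.4 2. ]
world [0.5669 0.173  0.1879] -> cm [2.3 3.2 3.1]
world [0.5589 0.1713 0.1762] -> cm [2.8 3.8 4.2]
world [0.552  0.1699 0.1637] -> cm [3.1 4.4 5.5]
world [0.5464 0.1687 0.1506] -> cm [3.5 4.8 6.8]
world [0.5422 0.1678 0.137 ] -> cm [3.7 5.2 8.2]
world [0.5405 0.1675 0.13  ] -> cm [3.8 5.3 8.9]
```

View pics/top2.png

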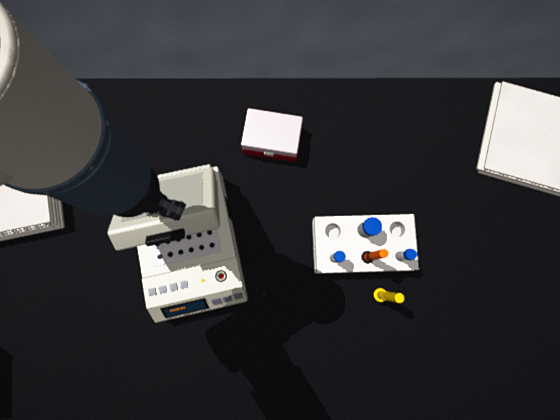

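The lid has started to close and the fingertip, at (175,210), is near its free edge. Contact force is about 3 N.

>>> play_rows([
  [[0.6,0.6,0.1],[0,0,0],255],
  [[1.2,1.5,1.0],[0,0,0],255],
  [[1.8,2.4,2.0],[0,0,0],255],
  [[2.3,3.2,3.1],[0,0,0],255],
  [[2.8,3.8,4.2],[0,0,0],255],
])

```text
t: 2.75
tcp_pos: [0.5567, 0.1708, 0.1762]
ee_rot: [[-0.383, -0.924, -0.014], [-0.924, 0.383, -0.003], [0.008, 0.012, -1.0]]
wrist_force: [1.1, 1.4, 0.8]
finger_gap: 0.0002
```

```bash
python3 - <<'E'
from h import *
from rig import arm,viewer
s=arm.sense();print(s["t"],s["tcp_pos"],s["wrist_force"],s["ee_rot"])
def q(a,r=.14): return cw(.105-r*np.cos(a)+.03*np.sin(a)+.011,0,.1+r*np.sin(a)+.03*np.cos(a))
rows(s,[q(a) for a in [.35,.25,.15,.05,0]])
E
```

```text
2.75 [0.55666241 0.17075579 0.17623002] [1.07797674 1.3545543  0.77777621] [[-0.38269059 -0.92377107 -0.01396172]
 [-0.92383849  0.38276832 -0.00329514]
 [ 0.00838806  0.01163736 -0.9998971 ]]
world [0.5589 0.1713 0.1762] -> cm [-0.1 -0.2  0. ]
world [0.552  0.1699 0.1637] -> cm [0.2 0.4 1.3]
world [0.5464 0.1687 0.1506] -> cm [0.6 0.8 2.6]
world [0.5422 0.1678 0.137 ] -> cm [0.8 1.2 3.9]
world [0.5405 0.1675 0.13  ] -> cm [0.9 1.3 4.6]
```

>>> play_rows([
  [[0.2,0.4,1.3],[0,0,0],255],
  [[0.6,0.8,2.6],[0,0,0],255],
  [[0.8,1.2,3.6],[0,0,0],255],
  [[0.9,1.3,4.2],[0,0,0],255],
  [[0.9,1.3,4.5],[0,0,0],255],
])

```text
t: 3.25
tcp_pos: [0.5401, 0.1672, 0.1311]
ee_rot: [[-0.383, -0.924, -0.015], [-0.924, 0.383, -0.004], [0.009, 0.013, -1.0]]
wrist_force: [-1.0, 0.0, 1.6]
finger_gap: -0.0003
```

```bash
python3 - <<'E'
from h import *
from rig import arm,viewer
s=arm.sense();print(s["t"],s["tcp_pos"],s["wrist_force"])
d=viewer.read_camera("top");cv2.imwrite("pics/top3.png",d["pixels"])
P=cloud(d).reshape(-1,3);q=np.c_[(P[:,:2]-O)@np.c_[CX,CY],P[:,2]]
k=(np.abs(q[:,1])<.08)&(q[:,0]>-.04)&(q[:,0]<.09)&(q[:,2]<.2);q=q[k]
for x in np.arange(-.04,.09,.02):
    j=(q[:,0]>x)&(q[:,0]<x+.02);print(round(x,2),j.sum(),np.median(q[j,2]))
E
```

```text
3.25 [0.54006634 0.16719862 0.1310978 ] [-1.01798765  0.02040698  1.56163371]
-0.04 320 0.1313325006582971
-0.02 433 0.1318498906968505
0.0 439 0.13162236599989097
0.02 475 0.13152121448771037
0.04 535 0.13139385139837056
0.06 650 0.13119040065772253
0.08 340 0.13024202185069794
```

View pics/top3.png

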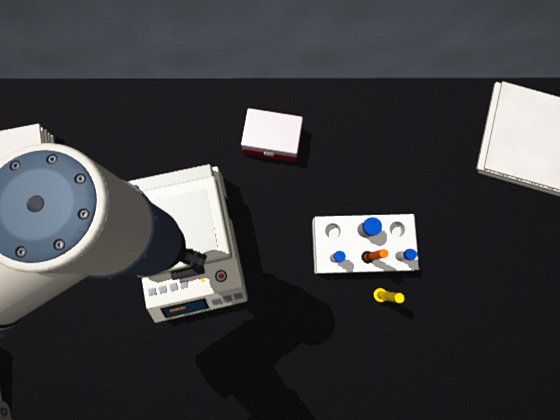

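The lid looks flat, with its top around 131 mm throughout and the fingertip at (195,262). I'll press a little further to seat it on its stop.

>>> play_rows([
  [[0,0,0.2],[0,0,0],255],
  [[0,0,0.4],[0,0,0],255],
  [[0,0,0.4],[0,0,0],255],
])

```text
t: 3.6
tcp_pos: [0.5405, 0.1672, 0.13]
ee_rot: [[-0.382, -0.924, -0.013], [-0.924, 0.382, -0.004], [0.008, 0.011, -1.0]]
wrist_force: [-7.7, -0.2, 16.2]
finger_gap: 0.0001
```

```bash
cat >> h.py <<'E'
from scipy.spatial.transform import Rotation as Ro
def lev(s):
    R=s["ee_rot"];z=R[:,2];v=np.cross(z,[0,0,-1.]);print("level turn(tool)",np.round(R.T@v,4))
E
python3 - <<'E'
from h import *
from rig import arm
s=arm.sense();rows(s,[[.5405,.167,.27],[.5315,-.1805,.27]]);lev(s)
E
```

```text
world [0.5405 0.167  0.27  ] -> cm [  0.1   0.1 -14. ]
world [ 0.5315 -0.1805  0.27  ] -> cm [ 32.6 -12.3 -13.9]
level turn(tool) [ 0.0107 -0.0083 -0.    ]
```

>>> play_rows([
  [[0,0,-4],[0.01,-0.008,0],255],
  [[0,0,-8],[0.01,-0.008,0],200],
  [[1,-0.4,-12],[0.01,-0.008,0],100],
  [[4,-1.5,-14],[0.01,-0.008,0],0],
  [[8,-3,-14],[0.01,-0.008,0],0],
])

```text
t: 4.1
tcp_pos: [0.5413, 0.0827, 0.2743]
ee_rot: [[-0.38, -0.925, 0.006], [-0.925, 0.38, 0.002], [-0.004, -0.005, -1.0]]
wrist_force: [0.7, -0.3, 0.8]
finger_gap: 0.0582
```

>>> play_rows([
  [[4.6,-1.7,0],[0,0,0],0],
  [[9.2,-3.5,0],[0,0,0],0],
  [[13.8,-5.2,0],[0,0,0],0],
  [[18.4,-7,0],[0,0,0],0],
  [[23,-8.7,0],[0,0,0],0],
])

```text
t: 4.6
tcp_pos: [0.5344, -0.1652, 0.2742]
ee_rot: [[-0.38, -0.925, 0.007], [-0.925, 0.38, 0.002], [-0.004, -0.006, -1.0]]
wrist_force: [1.0, 0.3, 0.5]
finger_gap: 0.0855
```

```bash
python3 - <<'E'
from h import *
from rig import arm,viewer
s=arm.sense();print(s["t"],s["tcp_pos"],s["finger_gap"],s["joint_pos"])
rows(s,[[.5315,-.1805,.27]]);lev(s)
d=viewer.read_camera("top");P=cloud(d).reshape(-1,3);q=np.c_[(P[:,:2]-O)@np.c_[CX,CY],P[:,2]]
k=(np.abs(q[:,1])<.08)&(q[:,0]>-.04)&(q[:,0]<.09)&(q[:,2]<.2);q=q[k]
A=np.c_[q[:,:2],np.ones(len(q))];print("lid plane",np.linalg.lstsq(A,q[:,2],rcond=None)[0],len(q))
cv2.imwrite("pics/top4.png",d["pixels"])
E
```

```text
4.6 [ 0.53435964 -0.16522939  0.27420829] 0.08554881849334284 [-0.02142537  0.26152063  0.22504286 -0.00181409 -1.52706422  1.20292504]
world [ 0.5315 -0.1805  0.27  ] -> cm [ 1.5 -0.3  0.4]
level turn(tool) [-0.0061  0.0043 -0.    ]
lid plane [-0.00047482 -0.05658761  0.13416988] 714
```

>>> play_rows([
  [[1.5,-0.3,0.4],[-0.006,0.004,0],0],
  [[1.5,-0.3,0.4],[-0.006,0.004,0],0],
])

```text
t: 4.85
tcp_pos: [0.5298, -0.189, 0.2693]
ee_rot: [[-0.387, -0.922, -0.003], [-0.922, 0.387, -0.003], [0.004, 0.002, -1.0]]
wrist_force: [0.0, 0.5, -0.4]
finger_gap: 0.0853
```

```bash
python3 - <<'E'
from h import *
from rig import arm,viewer
s=arm.sense();print(s["t"],s["tcp_pos"],s["wrist_force"]);lev(s)
d=viewer.read_camera("wrist");cv2.imwrite("pics/w5.png",d["pixels"])
hsv=cv2.cvtColor(d["pixels"],cv2.COLOR_BGR2HSV);m=cv2.inRange(hsv,(4,150,60),(16,255,255))
N,l,st,ce=cv2.connectedComponentsWithStats(m);P=cloud(d,s)
for i in range(1,N):
    if st[i,4]>40: q=P[l==i];print(ce[i],st[i],np.median(q[q[:,2]>.174],0) if (q[:,2]>.174).any() else q.max(0))
print(proj(d,[.532,-.1805,.18],s))
E
```

```text
4.85 [ 0.52981328 -0.18895521  0.26931068] [ 0.0276675   0.5241339  -0.35101484]
level turn(tool) [ 0.0016 -0.004   0.    ]
[268.51219512 201.07479675] [258 177  20  45 615] [ 0.53300585 -0.18183325  0.17941381]
(np.float64(266.918647656837), np.float64(212.99970484079398))
```

View pics/w5.png

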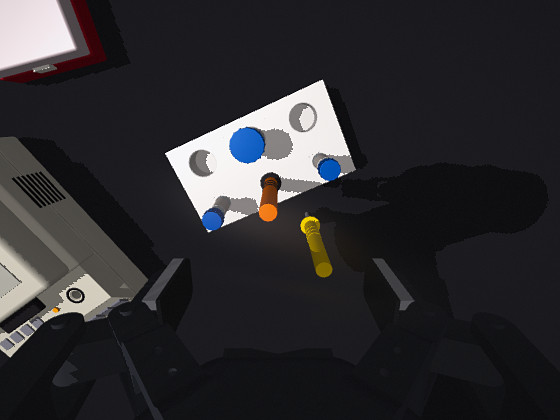

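The wrist view shows the orange handle's top at (268,212), which projects within about 1 mm of the position from the top camera. The yellow look-alike is at (315,245), outside the jaws' path. Next I centre over the probe and go down.

```bash
python3 - <<'E'
from h import *
from rig import arm
s=arm.sense();rows(s,[[.5325,-.181,.142]]);lev(s);print(s["tcp_pos"])
E
```

```text
world [ 0.5325 -0.181   0.142 ] -> cm [-0.8  0.  12.8]
level turn(tool) [ 0.0011 -0.0034 -0.    ]
[ 0.53013699 -0.18770775  0.26954349]
```

>>> play_rows([
  [[-0.8,0,2],[0,0,0],0],
  [[-0.8,0,5],[0.001,-0.003,0],0],
  [[-0.8,0,8],[0.001,-0.003,0],0],
  [[-0.8,0,10],[0.001,-0.003,0],0],
  [[-0.8,0,10],[0.001,-0.003,0],0],
])

```text
t: 5.4
tcp_pos: [0.5315, -0.1792, 0.1667]
ee_rot: [[-0.385, -0.923, -0.006], [-0.923, 0.385, 0.001], [0.001, 0.006, -1.0]]
wrist_force: [-0.1, 0.2, -0.2]
finger_gap: 0.0856
```

```bash
python3 - <<'E'
from h import *
from rig import arm,viewer
s=arm.sense();rows(s,[[.5325,-.181,.142]]);lev(s);print(s["tcp_pos"],s["wrist_force"])
d=viewer.read_camera("wrist");cv2.imwrite("pics/w6.png",d["pixels"])
E
```

```text
world [ 0.5325 -0.181   0.142 ] -> cm [ 0.1 -0.2  2.5]
level turn(tool) [ 0.0059 -0.0013  0.    ]
[ 0.5315177  -0.17923351  0.16672141] [-0.08024246  0.23145791 -0.15458657]
```

View pics/w6.png

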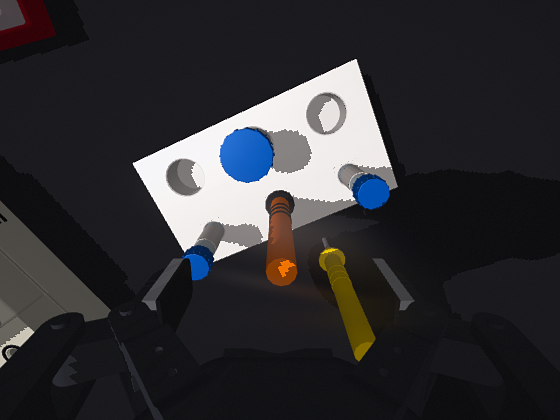

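The orange handle's top, at (282,270), is between the jaws. The yellow handle, at (355,340), lies beyond them on the far side.

>>> play_rows([
  [[0.1,-0.2,1.3],[0.006,-0.001,0],0],
  [[0.1,-0.2,2.5],[0.006,-0.001,0],0],
  [[0.1,-0.2,2.5],[0.006,-0.001,0],0],
])

```text
t: 5.75
tcp_pos: [0.5337, -0.1811, 0.1434]
ee_rot: [[-0.385, -0.923, 0.002], [-0.923, 0.385, -0.001], [0.0, -0.002, -1.0]]
wrist_force: [0.3, -0.2, -1.1]
finger_gap: 0.0851
```

>>> play_rows([
  [[0,0,0],[0,0,0],150],
  [[0,0,0],[0,0,0],255],
  [[0,0,0],[0,0,0],255],
  [[0,0,0],[0,0,0],255],
  [[0,0,0],[0,0,0],255],
], newtons=70)

```text
t: 6.25
tcp_pos: [0.5338, -0.1813, 0.1438]
ee_rot: [[-0.385, -0.923, 0.002], [-0.923, 0.385, -0.002], [0.001, -0.003, -1.0]]
wrist_force: [0.8, -0.5, 2.2]
finger_gap: 0.0143
```

```bash
python3 - <<'E'
from h import *
from rig import arm,viewer
s=arm.sense();lev(s);print(s["tcp_pos"],s["wrist_force"],s["finger_gap"],s["joint_pos"])
d=viewer.read_camera("wrist");cv2.imwrite("pics/w7.png",d["pixels"])
E
```

```text
level turn(tool) [-0.0029 -0.0005 -0.    ]
[ 0.53383021 -0.1812597   0.14377951] [ 0.75870756 -0.45252264  2.23937787] 0.014334695192900539 [-0.04893784  0.32096011 -0.02697879  0.00155494 -1.22030652  1.22396509]
```

View pics/w7.png

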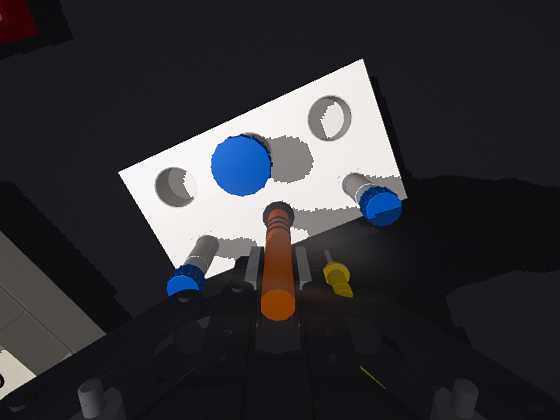

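Gripped: the gap is 14.3 mm and the handle is centred at (278,300). I'll lift straight up.

>>> play_rows([
  [[0,0,-1.5],[-0.003,0,0],255],
  [[0,0,-4],[-0.003,0,0],255],
  [[0,0,-7],[-0.003,0,0],255],
  [[0,0,-10],[-0.003,0,0],255],
  [[0,0,-13],[-0.003,0,0],255],
])

```text
t: 6.8
tcp_pos: [0.5332, -0.181, 0.2749]
ee_rot: [[-0.385, -0.923, -0.001], [-0.923, 0.385, -0.0], [0.0, 0.0, -1.0]]
wrist_force: [0.3, 0.7, -0.1]
finger_gap: 0.0144
```

>>> play_rows([
  [[0,0,-1.5],[0,0,0],255],
  [[0,0,-2.5],[0,0,0],255],
  [[0,0,-2.5],[0,0,0],255],
])

```text
t: 7.1
tcp_pos: [0.5336, -0.1811, 0.3008]
ee_rot: [[-0.385, -0.923, 0.001], [-0.923, 0.385, -0.0], [-0.0, -0.001, -1.0]]
wrist_force: [-0.0, 1.0, -1.0]
finger_gap: 0.0144
```

```bash
python3 - <<'E'
from h import *
from rig import arm,viewer
s=arm.sense();print(s["tcp_pos"],s["wrist_force"],s["finger_gap"]);lev(s)
for n in("wrist","scene"):
    d=viewer.read_camera(n);cv2.imwrite(f"pics/{n}8.png",d["pixels"])
rows(s,[[.4994,.1027,.294],[.4994,.1027,.26]])
E
```

```text
[ 0.53364519 -0.18107172  0.30075327] [-0.03558695  1.00917555 -0.97201713] 0.014380995672668354
level turn(tool) [-0.0014  0.0001  0.    ]
world [0.4994 0.1027 0.294 ] -> cm [-24.9  14.1   0.7]
world [0.4994 0.1027 0.26  ] -> cm [-24.9  14.1   4.1]
```

View pics/wrist8.png

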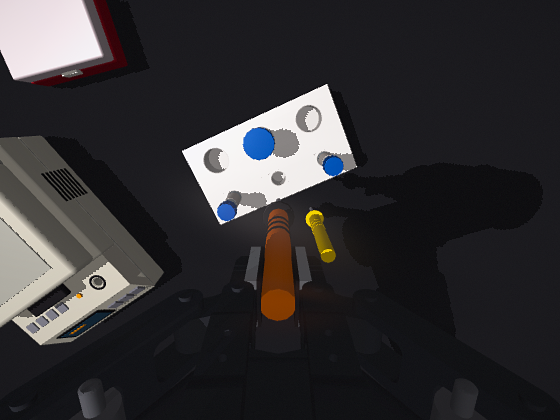

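View pics/scene8.png

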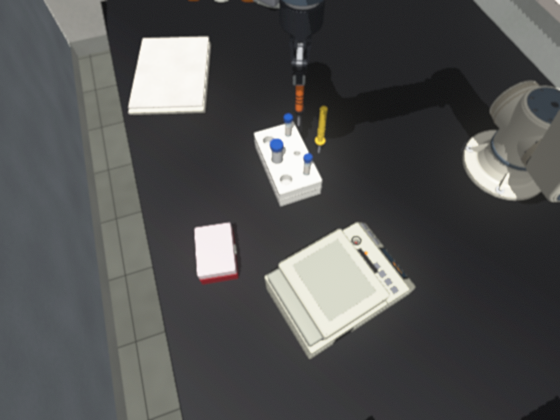

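The probe is out (small well empty at (278,178)), both tubes are undisturbed, and the lid is shut in the scene view. Moving over the hole.

>>> play_rows([
  [[-2.5,1.4,0],[0,0,0],255],
  [[-6.5,3.7,0],[0,0,0],255],
  [[-10.5,6,0],[0,0,0],255],
  [[-14.5,8.2,0],[0,0,0],255],
  [[-18.5,10.5,0],[0,0,0],255],
])

```text
t: 7.7
tcp_pos: [0.5062, 0.032, 0.2973]
ee_rot: [[-0.385, -0.923, -0.005], [-0.923, 0.385, 0.0], [0.002, 0.004, -1.0]]
wrist_force: [0.9, 0.8, -0.5]
finger_gap: 0.014
```

>>> play_rows([
  [[-3,1.7,0],[0,0,0],255],
  [[-5,2.8,0],[0,0,0],255],
  [[-6.4,3.6,0.5],[0,0,0],255],
  [[-6.4,3.6,2],[0,0,0],255],
  [[-6.4,3.6,3],[0,0,0],255],
])

```text
t: 8.2
tcp_pos: [0.4966, 0.1053, 0.2651]
ee_rot: [[-0.384, -0.923, -0.008], [-0.923, 0.384, -0.001], [0.004, 0.007, -1.0]]
wrist_force: [-0.7, -0.3, -1.9]
finger_gap: 0.0145
```

```bash
python3 - <<'E'
from h import *
from rig import arm,viewer
s=arm.sense();print(s["t"],s["tcp_pos"],s["wrist_force"],s["finger_gap"]);lev(s)
rows(s,[[.4994,.1027,.245]])
for n in("top","scene","wrist"):
    d=viewer.read_camera(n);cv2.imwrite(f"pics/{n}9.png",d["pixels"]);np.savez(f"{n}9.npz",**d)
    u,v=proj(d,[.4994,.1027,.085],s);print(n,"hole at",u,v,"tip exp",proj(d,s["tcp_pos"]-[0,0,.1338],s))
    u,v=int(u),int(v);a=d["pixels"][max(0,v-60):v+50,max(0,u-65):u+65];print("crop0",max(0,u-65),max(0,v-60))
    cv2.imwrite(f"pics/{n}9c.png",cv2.resize(a,None,fx=5,fy=5,interpolation=cv2.INTER_CUBIC))
E
```

```text
8.2 [0.49656519 0.10528383 0.2650712 ] [-0.66225626 -0.34391352 -1.9247621 ] 0.014510701713383334
level turn(tool) [ 0.0071 -0.0039 -0.    ]
world [0.4994 0.1027 0.245 ] -> cm [ 0.1 -0.4  2. ]
top hole at 220.78474690969358 275.3097781931016 tip exp (np.float64(215.73983906165194), np.float64(276.8262000563886))
crop0 155 215
scene hole at 355.7258685694997 239.8163143174089 tip exp (np.float64(360.97303469055043), np.float64(231.25803206023582))
crop0 290 179
wrist hole at 278.3070117022228 182.9445183956381 tip exp (np.float64(277.24823395694546), np.float64(196.8893901227952))
crop0 213 122
```

View pics/top9c.png

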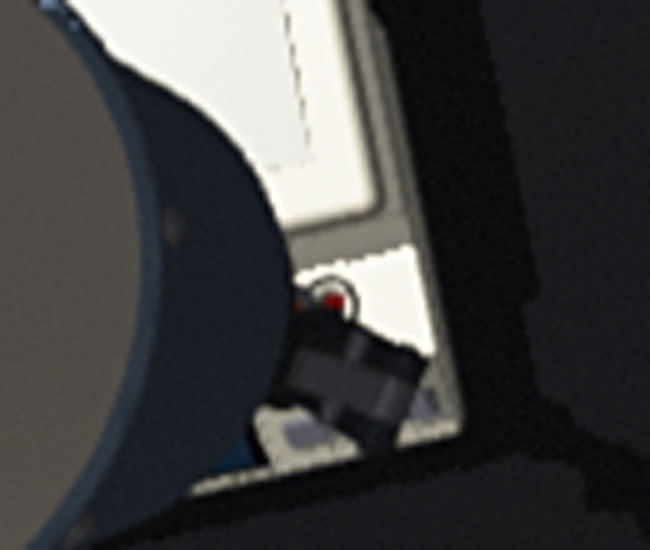

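View pics/scene9c.png

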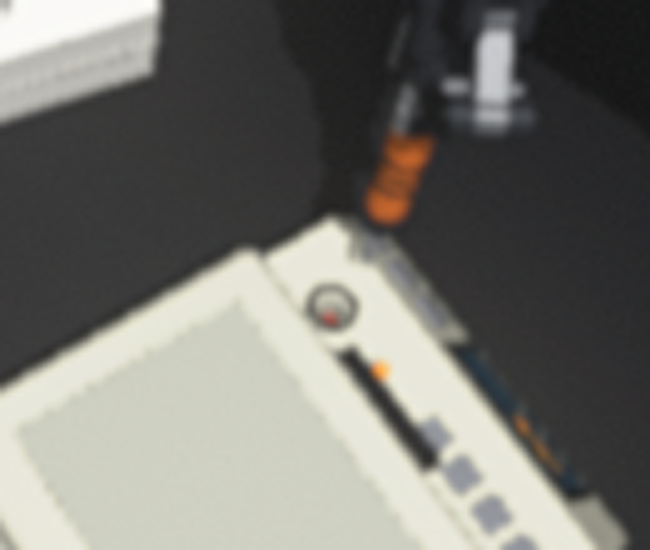

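View pics/wrist9.png

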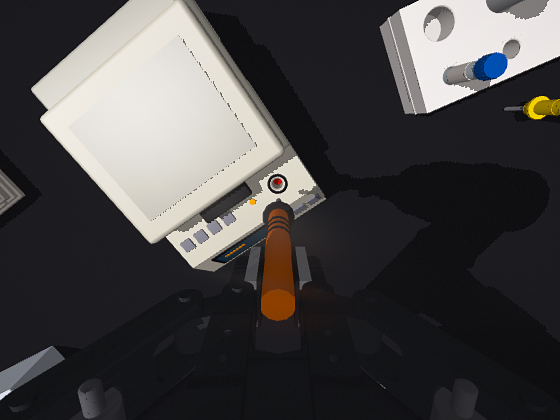

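The hole's ring shows at (278,183) in the wrist view and (356,240) in the scene view. Both are within about 1 mm of the position from the top camera. I'll centre, level and lower to just above the mouth.

>>> play_rows([
  [[0.1,-0.4,1],[0.007,-0.004,0],255],
  [[0.1,-0.4,2.5],[0.007,-0.004,0],255],
  [[0.1,-0.4,3.6],[0.007,-0.004,0],255],
  [[0.1,-0.4,3.6],[0.007,-0.004,0],255],
])

```text
t: 8.75
tcp_pos: [0.4993, 0.1013, 0.2289]
ee_rot: [[-0.386, -0.922, -0.002], [-0.922, 0.386, -0.001], [0.002, 0.001, -1.0]]
wrist_force: [0.6, 0.0, 0.2]
finger_gap: 0.0142
```

```bash
cat > look.py <<'E'
from h import *
from rig import arm,viewer
import sys
k=sys.argv[1]
s=arm.sense();print(s["t"],s["tcp_pos"],s["wrist_force"],s["finger_gap"]);lev(s)
rows(s,[[.4994,.1027,s["tcp_pos"][2]]])
for n in("scene","wrist"):
    d=viewer.read_camera(n);np.savez(f"{n}{k}.npz",**d)
    u,v=proj(d,[.4994,.1027,.085],s);print(n,"hole at",u,v,"tip exp",proj(d,s["tcp_pos"]-[0,0,.1338],s))
    u,v=int(u),int(v);u0,v0=max(0,u-30),max(0,v-25);a=d["pixels"][v0:v0+50,u0:u0+60];print("crop0",u0,v0)
    cv2.imwrite(f"pics/{n}{k}c.png",cv2.resize(a,None,fx=10,fy=10,interpolation=cv2.INTER_CUBIC))
E
python3 look.py 10
```

```text
8.75 [0.49931005 0.10125175 0.22890069] [0.62761714 0.00446604 0.18860971] 0.014205278543131713
level turn(tool) [ 0.0013 -0.0021 -0.    ]
world [0.4994 0.1027 0.2289] -> cm [-0.1  0.  -0. ]
scene hole at 355.7258685694997 239.8163143174089 tip exp (np.float64(356.2186594771385), np.float64(237.29529988478885))
crop0 325 214
wrist hole at 276.1295631574669 195.5250095312419 tip exp (np.float64(277.5064127592289), np.float64(197.65974370995895))
crop0 246 170
```

View pics/scene10c.png

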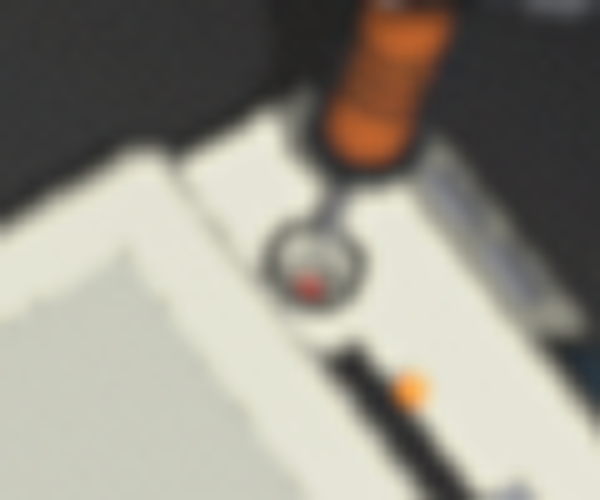

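View pics/wrist10c.png

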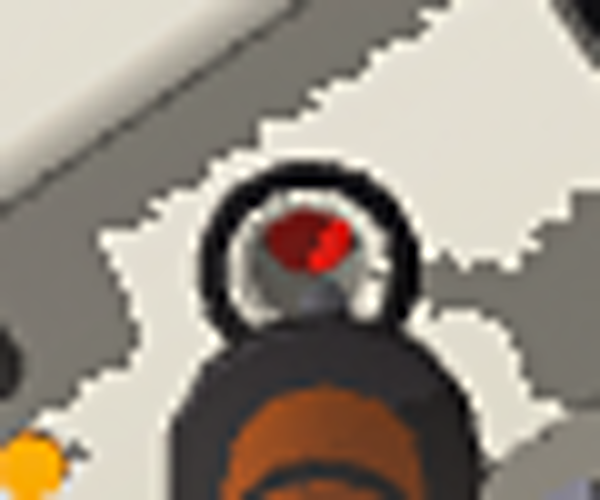

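The wrist view has the tip at (277.8,198.5) and the ring centre at (276.8,196.2), so the tip is about 1 mm off in tool x. I'll shift and enter.

>>> play_rows([
  [[-0.1,0,0],[0.001,-0.002,0],255],
  [[-0.1,0,0.5],[0.001,-0.002,0],255],
  [[-0.1,0,1.0],[0.001,-0.002,0],255],
  [[-0.1,0,1.5],[0.001,-0.002,0],255],
  [[-0.1,0,1.5],[0.001,-0.002,0],255],
])

```text
t: 9.35
tcp_pos: [0.5001, 0.1023, 0.2147]
ee_rot: [[-0.386, -0.923, 0.001], [-0.923, 0.386, 0.0], [-0.001, -0.001, -1.0]]
wrist_force: [-0.7, 0.1, -0.5]
finger_gap: 0.0146
```

```bash
python3 look.py 11
```

```text
9.35 [0.5001346  0.10233204 0.21466185] [-0.65790352  0.11904529 -0.47892366] 0.014646154502868507
level turn(tool) [-0.001   0.0005 -0.    ]
world [0.4994 0.1027 0.2147] -> cm [-0.   0.1 -0. ]
scene hole at 355.7258685694997 239.8163143174089 tip exp (np.float64(355.0552597520299), np.float64(240.55383909800597))
crop0 325 214
wrist hole at 277.8052501377615 199.89506581208457 tip exp (np.float64(277.86355601671477), np.float64(197.9591271194899))
crop0 247 174
```

View pics/scene11c.png

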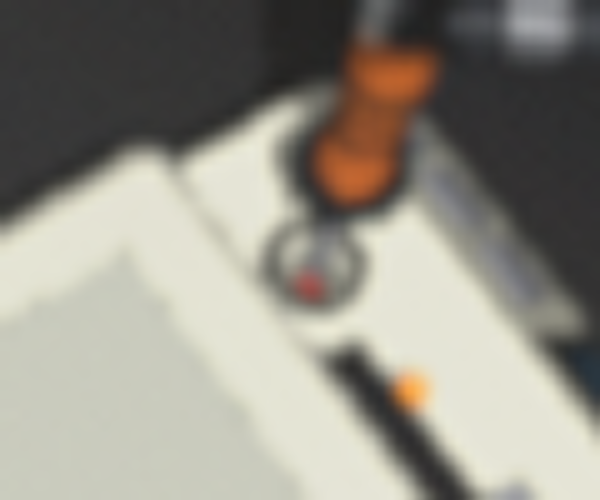

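View pics/wrist11c.png

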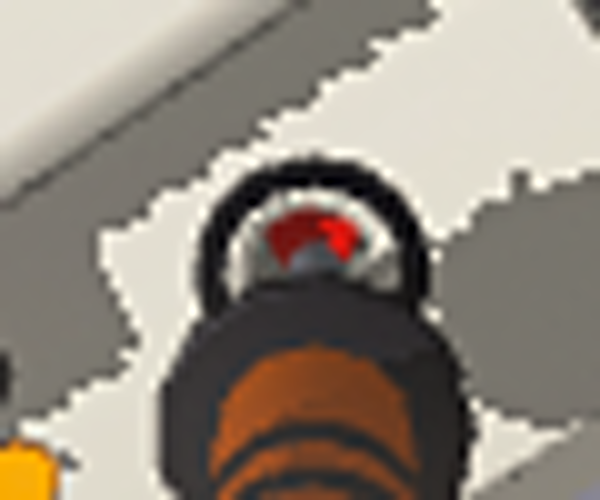

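The tip is in the mouth, centred against the red button at (278.5,199), and reads no contact force. Pressing down.

>>> play_rows([
  [[0,0,0.4],[-0.001,0,0],255],
  [[0,0,0.8],[-0.001,0,0],255],
  [[0,0,1.2],[-0.001,0,0],255],
  [[0,0,1.5],[-0.001,0,0],255],
  [[0,0,1.5],[-0.001,0,0],255],
], newtons=80)

```text
t: 9.95
tcp_pos: [0.5008, 0.1023, 0.2007]
ee_rot: [[-0.386, -0.923, 0.002], [-0.923, 0.386, 0.001], [-0.001, -0.002, -1.0]]
wrist_force: [0.1, -0.0, 2.9]
finger_gap: 0.0139
```

>>> play_rows([
  [[0.05,0.1,0.15],[0,0,0],255],
  [[0.05,0.1,0.3],[0,0,0],255],
  [[0.05,0.1,0.4],[0,0,0],255],
  [[0.05,0.1,0.4],[0,0,0],255],
  [[0.05,0.1,0.4],[0,0,0],255],
])

```text
t: 10.45
tcp_pos: [0.5004, 0.1023, 0.1979]
ee_rot: [[-0.386, -0.923, 0.005], [-0.923, 0.386, 0.001], [-0.003, -0.004, -1.0]]
wrist_force: [-0.7, -0.5, 7.2]
finger_gap: 0.0142
```

```bash
python3 look.py 12
```

```text
10.45 [0.50044869 0.10227615 0.19789341] [-0.67072319 -0.51808376  7.1886535 ] 0.014247392068676163
level turn(tool) [-0.004   0.0026 -0.    ]
world [0.4994 0.1027 0.1979] -> cm [ 0.   0.1 -0. ]
scene hole at 355.7258685694997 239.8163143174089 tip exp (np.float64(353.75158191828774), np.float64(243.67102747534398))
crop0 325 214
wrist hole at 278.1360288083195 205.46431596901527 tip exp (np.float64(278.15132826923934), np.float64(198.3541938992925))
crop0 248 180
```

>>> play_rows([
  [[0,0,0.2],[-0.003,0.002,0],255],
  [[0,0,0.4],[-0.003,0.002,0],255],
  [[0,0,0.5],[-0.003,0.002,0],255],
  [[0,0,0.5],[-0.003,0.002,0],255],
  [[0,0,0.5],[-0.003,0.002,0],255],
])

```text
t: 11.05
tcp_pos: [0.5022, 0.102, 0.1971]
ee_rot: [[-0.385, -0.923, 0.008], [-0.923, 0.385, 0.0], [-0.003, -0.007, -1.0]]
wrist_force: [-3.6, -1.0, 21.0]
finger_gap: 0.014
```

```bash
python3 look.py 13; python3 - <<'E'
from h import *
d=load("scene13");cv2.imwrite("pics/scene13.png",d["pixels"])
d=load("wrist13");cv2.imwrite("pics/wrist13.png",d["pixels"])
E
```

```text
11.05 [0.50220614 0.10198779 0.19714782] [-3.61156539 -0.98193065 20.98357319] 0.013987812581022337
level turn(tool) [-0.0071  0.0034 -0.    ]
world [0.4994 0.1027 0.1971] -> cm [ 0.   0.3 -0. ]
scene hole at 355.7258685694997 239.8163143174089 tip exp (np.float64(352.9276315873207), np.float64(243.93423907927092))
crop0 325 214
wrist hole at 278.68710776256 207.91106388564438 tip exp (np.float64(278.26066020300044), np.float64(198.7714899615418))
crop0 248 182
```

View pics/scene13.png

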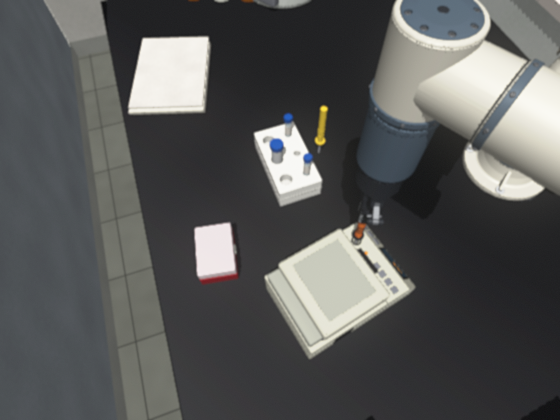

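View pics/wrist13.png

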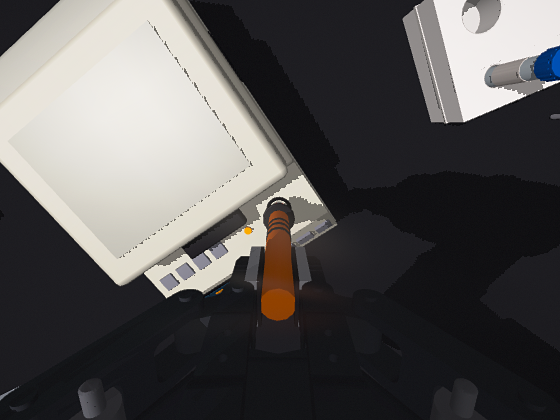

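The button is on its stop: force jumped to 21 N with almost no extra travel. The tool also drifted about 3 mm sideways, so I'll ease off and recentre while keeping a firm hold.

>>> play_rows([
  [[0,0.1,0.25],[-0.007,0.003,0],255],
  [[0,0.2,0.25],[-0.007,0.003,0],255],
  [[0,0.3,0.25],[-0.007,0.003,0],255],
  [[0,0.3,0.25],[-0.007,0.003,0],255],
  [[0,0.3,0.25],[-0.007,0.003,0],255],
])

```text
t: 11.65
tcp_pos: [0.5009, 0.1028, 0.1975]
ee_rot: [[-0.384, -0.923, 0.005], [-0.923, 0.384, 0.0], [-0.002, -0.005, -1.0]]
wrist_force: [-1.7, -1.5, 14.8]
finger_gap: 0.0141
```

```bash
python3 look.py 14
```

```text
11.65 [0.50090054 0.10275445 0.19746956] [-1.70708578 -1.51831073 14.76169031] 0.014128461965895824
level turn(tool) [-0.005   0.0021  0.    ]
world [0.4994 0.1027 0.1975] -> cm [ 0.1  0.1 -0. ]
scene hole at 355.7258685694997 239.8163143174089 tip exp (np.float64(353.62534194789123), np.float64(243.99505113659546))
crop0 325 214
wrist hole at 278.74752569141214 205.96232603837507 tip exp (np.float64(278.07704820713184), np.float64(198.48695390482584))
crop0 248 180
```

View pics/scene14c.png

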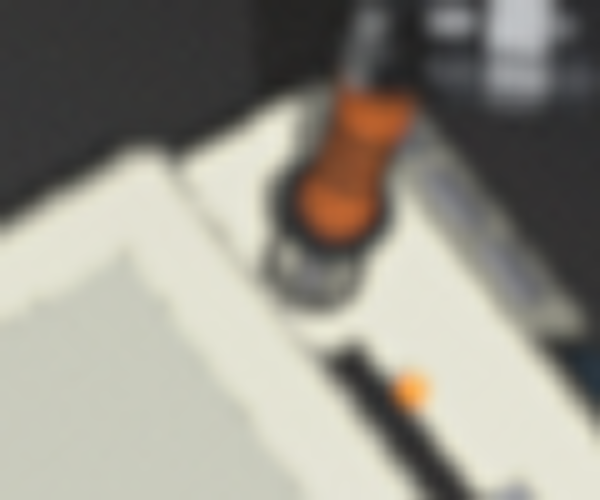

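>>> play_rows([
  [[0,0,0.28],[0,0,0],255],
  [[0,0,0.28],[0,0,0],255],
  [[0,0,0.28],[0,0,0],255],
])

```text
t: 12.05
tcp_pos: [0.5017, 0.1023, 0.1974]
ee_rot: [[-0.384, -0.923, 0.009], [-0.923, 0.384, -0.0], [-0.003, -0.009, -1.0]]
wrist_force: [-3.6, -0.7, 15.6]
finger_gap: 0.0143
```

```bash
python3 - <<'E'
from rig import arm,job_done
s=arm.sense();print(s["t"],s["tcp_pos"],s["wrist_force"],s["finger_gap"])
print(job_done())
E
```

```text
12.05 [0.5017182  0.10228698 0.19742802] [-3.58863287 -0.73899609 15.62492518] 0.014259275777476255
the job is handed in; nothing more can be done
None
```

I shut the cycler's lid, took the orange probe from the rack and pressed the reset button to its stop. I handed in at 12.05 s, still gripping the probe and holding the button down; no verdict was reported.

**Lid:** I closed it with the shut fingers along an arc at about 1–1.5 rad/s. It met its stop at 16 N, and the top camera then read its top face flat at about 131 mm (130 when shut).

**Button:** Force rose from about 3 N on the spring to 21 N with almost no further travel, which I took as the stop. I then eased off to about 15.6 N. The tip works out to about 21 mm below the mouth.

**Grip:** The fingers held a steady gap of about 14 mm at a set grip of 80 N. The 16 mm handle should read wider, but it never slipped.

**Tubes and tip box:** They looked undisturbed in the last scene picture; I did not measure their positions again.

**What disagreed:** While pressing, the tool drifted about 2–3 mm sideways and tilted about 0.01 rad. The tip is therefore probably near the hole wall, up to about 3.5 mm off its axis, against the 6 mm limit. My recentring only partly held.

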